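# Screw the hose elbow into the clamped port

### The job

Take the blue hose elbow out of the parts rack, put it into the brass port held in the blue clamp and screw it in clockwise (seen from above). Go gently: when you feel it start to bind on the rubber washer inside, turn it 20 degrees further and stop, then let go. Leave everything else where it is.

Things in the scene. Friction and masses are not known exactly. Their poses are not given: they have to be found in the camera images.
- elbow: Blue plastic hose elbow, 90 g. Origin: centre of the flat foot of its round shank, z up. Shank 26 mm in diameter, z 0 to 28 mm, foot chamfered to 20 mm over the lowest 4 mm. Above it a block 26 mm along x, 28 mm along y, z 28 to 64 mm. Hose barb along +x at z 48 mm, 12 mm thick, to 40 mm from the axis.
- elbow_grip (a point): Point on the elbow's axis at its z 50 mm: middle of a good grasp across the block's flat y faces (28 mm apart). Axes as the elbow's.
- elbow_lugs (a point): Point on the elbow's axis at its z 8 mm, level with two round lugs, 5 mm thick, that stick out along +y and -y to 19.5 mm from the axis. The lugs are alike, so the elbow goes into the port either way round.
- port: Brass round port, 54 mm outside diameter, fixed upright between two blue jaws (along its x, 88 mm over both, 40 mm high). Origin on the table under its centre, z up. Its yaw tells where the notches lie.
- port_mouth (a point): Centre of the port's mouth, 52 mm above the port's origin, axes as the port's. Bore 28 mm in diameter; two notches about 8 mm wide along the port's +y and -y, each marked by a red line on the rim, let the lugs through.
- port_washer (a point): On the port's axis, 31 mm above its origin: the sprung rubber washer on which the elbow's foot comes to rest. Its true top lies 29.0 to 32.6 mm above the origin, different each time, and this point does not show it. It gives way at about 8 N, then 5.3 N more for each mm.
- port_thread (a point): On the port's axis, 43 mm above its origin, where the thread begins beside each notch. Turned clockwise from above (yaw falling) the lugs run free for 0.3 to 1.6 rad, different each time. Then the thread pulls the elbow down 3 mm per rad: a hand that keeps its height feels a pull of 1 to 2 N within 0.05 rad, one that follows a moment of about 0.1 N m. Let go, it stays put; it may be regripped.
- rack: Clear plastic rack on a grey base, 66 mm along x, 220 mm along y, 24 mm high, fixed; origin under its centre. Three oblong holes (42 by 29 mm, 20 mm deep) at y -70, 0 and +70 mm hold the three fittings in any order, each with its foot 4 mm above the table and its lugs along the rack's x.
- straight: White straight hose fitting in the rack, same shank and block, barb straight up, 91 mm high. Leave alone.
- plug: Orange blanking plug in the rack, same shank and block, no barb. Leave alone.
- jar_a: Glass jar with white lid, 64 mm diameter, 85 mm high; origin under its centre. Leave alone.
- jar_b: Second such jar. Leave alone.
- beaker: Translucent plastic beaker, 60 mm diameter, 55 mm high. Leave alone.
- cylinder: Glass cylinder, 42 mm diameter, 130 mm high. Leave alone.

How it is judged (in metres and radians):
On the way, in this order (a step that is already met when the one before it is completed fails the run):
1. the elbow is lifted clear of the rack (height (world z) of elbow above 0.03 m), for 0.1 s.
2. the elbow's lugs are through the notches of the port (horizontal distance between elbow and port below 0.004 m and z of elbow in the frame of port below 0.0345 m and angle between elbow's own z axis and vertical below 0.1 rad), for 0.1 s.
At the end, for the whole second after the job is handed in: The elbow stands upright (within 0.08 rad) in the port, centred within 4 mm, foot less than 33.5 mm above the port's origin, thread and elbow pressed together with 7.6 to 11.6 N (about 12 to 30 degrees past first binding), at rest and let go (contact force between elbow and port between 7.6 and 11.6 N and horizontal distance between elbow and port below 0.004 m and z of elbow in the frame of port below 0.0335 m and angle between elbow's own z axis and vertical below 0.08 rad and linear speed of elbow below 0.01 m/s and contact force between the fingers and elbow below 0.1 N); the robot touches nothing.
It fails at once if the elbow is jammed or forced: more than 30 N between elbow and port (contact force between elbow and port above 30 N).
It fails at once if another thing is shifted by more than 20 mm (distance of any of straight, plug, jar_a, jar_b, beaker, cylinder from where it was at the start of the episode above 0.02 m).
It also fails if it takes over 64 s, if anything falls off the work surface, if the arm or the gripper's body presses on something with over 40 N, if the wrist force passes 120 N, or if a joint passes its speed limit or range.

### The arm

A 6-joint arm with a two-finger parallel gripper is mounted at the origin on the work surface. World frame = base frame: x ahead of the robot, y to its left, z up, the work surface at z = 0. Lengths are in mm, angles in degrees, forces in N, time in s.
With the tool pointing down it reaches from about 300 to 850 mm from the base axis. Payload 4.2 kg.
Tool frame: the origin (TCP) lies midway between the tips of the shut fingers; the grasp point (between the pads) lies 19 mm behind it; y points along the fingers, z is the direction in which the jaws open and shut, and the axes are right-handed (so a half turn about y gives the same grasp; the last joint's range is limited). The gripper opens to 91 mm and grips with 3 to 60 N. Pads are 32 mm wide; open, the fingers measure 118 mm over their backs; the gripper's body (76 mm by 178 mm) begins 60 mm behind the grasp point.
Start: joints at [74.198, 18.312, 89.639, -0, 72.044, -1.146], TCP at [145.488, 556.306, 213.976] pointing down, gripper open.
Joint ranges: [-177.97, 177.97], [-48.28, 115.42], [12.27, 149.76], [-77.06, 257.06], [2.81, 150.46], [-146.56, 146.56]. Speed limits (degrees/s): [147.25, 147.25, 180, 180, 180, 180].

### API

Orientations are given as [roll, pitch, yaw] about the fixed x, y, z axes, in that order (R = Rz(yaw) Ry(pitch) Rx(roll)).
In Python, from workcell import env gives the robot as it stands.
- The arm moves only by the shell command python3 -m handwheel 'ROWS' [FORCE]. ROWS is JSON, a list of rows, each a list of 3 entries, a list of its own where there are three numbers: the opening, from 0 (shut) to 1 (fully open), then the shift along the tool's x, y, z in mm, then the turn, a rotation vector about the tool's x, y, z in degrees. A call has exactly 10 rows; each row shifts and turns the commanded pose from where the row before left it, along the tool's axes as they then stand; what a row does not reach is not made up. A row lasts 1/12 s, in which the tool goes at most 41.7 mm and 7.16 degrees, less where a joint would pass 70% of its speed; a pose out of reach is approached as far as the arm can. A call is refused whole if a number of a shift passes 41.7 or a number of a turn 7.16, either way. A call with a gripper value outside its range is refused whole. The fingers move at their own pace and stop on an object; FORCE is the grip in N (left out, the last holds). Time passes only in rows, so rows that do not move let the fingers close, or fill a call up. It gives the time, the measured TCP pose, the force and the opening at its end, in the units of the state.
- env.state(): the state, without advancing time (a new reading comes with each control period).
- env.grab_frame(name): name is "scene" or "top"; returns the picture (400x640x3 uint8, red, green, blue); there is no depth.
- env.camera_info(name): a dict with "fx", "fy", "cx", "cy" (pixels), "k1" (the pictures are not rectified: a ray, as slopes to the right and down, at radius r is drawn at 1 + k1 r^2 times it, then the intrinsics apply), "camera_from_world" (4x4, takes a point from world to camera coordinates). Camera axes: x right, y down, z forward; pixel columns grow to the right and rows downward; lengths in mm; the calibration is good to about 2 mm. A picture is of the moment at which its call begins. camera_info takes no time and is no camera call.
- env.job_done(): hands the job in, once; it reports no verdict.
Trained networks look in the newest picture that a camera, given by its name, has taken for a name from the list of things; names that differ only in an ending like _2 or _b are one class to them, and where a whole thing is asked for, a point or a joint stands for the part that bears it (a point fixed in the world has none). Each returns a list of dicts, best first, with "p" (0 to 1); they miss things now and then, are a little off and sometimes report something else, mostly with a low value. They report only what shows in the picture. A call takes as long as a camera call.
- env.masks_of(camera, label): "region" (400x640 bool, what is visible of it) and "location" ([column, row] in pixels, amid what is visible of it).
The state is a dict: "time_s": time; "qpos": joint angles; "qvel": joint speeds; "effort": joint torques, N m; "ee_pos": TCP position; "ee_rot": TCP orientation; "force": force on the tool from outside, world axes, zero at the start; "torque": the same for the moment, N m; "gripper_width": finger opening in mm.
Only numpy, scipy, OpenCV 4.12 (cv2) and the standard library are available. Lean on these libraries where they do the work, as an engineer would, in place of code of your own. Each camera call takes 0.05 s, during which the arm holds its last target.

## Working session

There is one attempt and no reset: what is moved stays moved. The work goes in short steps, Python scripts to look and compute and a shell command to move; the robot and the scene stay as the last step left them, time stands still between calls to the robot, and variables do not carry over. Pictures are saved under pics/ and viewed, and the job is handed in when it is done.

```bash
ls; mkdir -p pics; python3 - <<'E'
from workcell import env
import cv2
for n in("scene","top"):
    f=env.grab_frame(n); cv2.imwrite(f"pics/{n}0.png",f[:,:,::-1])
    c=env.camera_info(n); print(n,c)
print(env.state())
E
```

```text
pics
scene {'fx': 405.19169968548545, 'fy': 405.19169968548545, 'cx': 316.5074169864354, 'cy': 201.7801341712711, 'k1': -0.04279145629874279, 'camera_from_world': array([[ 8.60123014e-02,  9.96236872e-01, -1.06761096e-02,
        -6.07755039e+01],
       [ 8.31240322e-01, -7.76659440e-02, -5.50461196e-01,
        -4.72667329e+02],
       [-5.49218910e-01,  3.84720215e-02, -8.34792485e-01,
         1.19558897e+03],
       [ 0.00000000e+00,  0.00000000e+00,  0.00000000e+00,
         1.00000000e+00]])}
top {'fx': 422.0886772535105, 'fy': 422.0886772535105, 'cx': 320.6915384725869, 'cy': 204.34578773032231, 'k1': -0.08156995580523366, 'camera_from_world': array([[ 1.02627934e-02, -9.99938258e-01, -4.26085964e-03,
        -1.01133778e+01],
       [-9.87422143e-01, -9.46183348e-03, -1.57822640e-01,
         6.08531077e+02],
       [ 1.57772580e-01,  5.82696829e-03, -9.87458282e-01,
         1.04900344e+03],
       [ 0.00000000e+00,  0.00000000e+00,  0.00000000e+00,
         1.00000000e+00]])}
{'time_s': 0.1, 'qpos': array([ 7.41987231e+01,  1.83485948e+01,  8.96981820e+01, -7.69008438e-04,
        7.20435180e+01, -1.14601924e+00]), 'qvel': array([ 0.01713097, -0.06338692, -0.16230543,  0.01336732,  0.13551703,
       -0.0027392 ]), 'effort': array([ 7.21403230e-04, -4.13335347e+01, -2.32508951e+01,  7.29528721e-02,
        4.22507711e-02, -7.95153937e-05]), 'ee_pos': array([145.3614857 , 555.86973774, 213.20652731]), 'ee_rot': array([-9.00902915e+01,  1.07491085e-03, -1.46550208e+01]), 'force': array([-0.21922257, -0.97229651, -0.52717108]), 'torque': array([-0.01485373, -0.02548312, -0.00902712]), 'gripper_width': 91.12733998541945}
```

View pics/scene0.png

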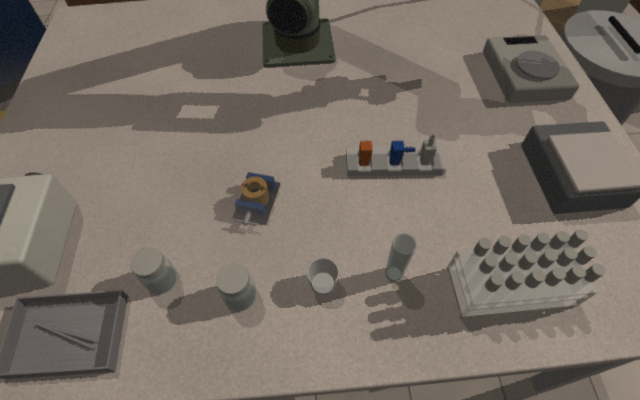

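View pics/top0.png

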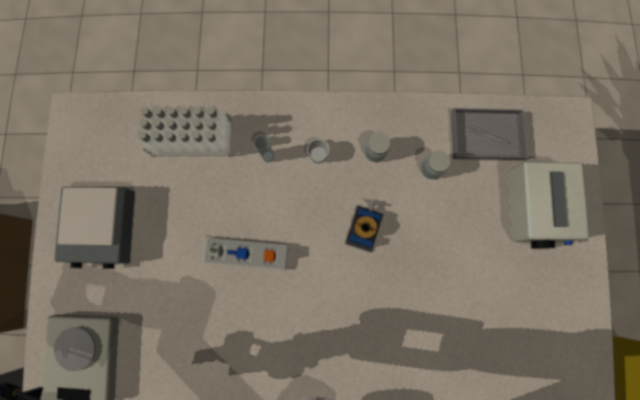

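```bash
python3 - <<'E'
from workcell import env
import cv2,numpy as np
for n in("scene","top"):
    f=cv2.imread(f"pics/{n}0.png")
    bs={"scene":[(335,125,120,60),(225,165,70,70)],"top":[(200,225,100,55),(335,195,60,60)]}[n]
    out=[cv2.resize(f[y:y+h,x:x+w],None,fx=400/w,fy=400/w,interpolation=cv2.INTER_CUBIC) for x,y,w,h in bs]
    H=max(o.shape[0] for o in out)
    out=[cv2.copyMakeBorder(o,0,H-o.shape[0],0,0,0) for o in out]
    cv2.imwrite(f"pics/{n}crop.png",np.hstack(out))
for n in("scene","top"):
  for l in("elbow","port","rack","straight","plug","jar_a","beaker","cylinder"):
    for d in env.masks_of(n,l)[:3]:
        ys,xs=np.nonzero(d["region"])
        print(n,l,round(d["p"],2),np.round(d["location"],1),len(xs),xs.min(),xs.max(),ys.min(),ys.max())
        if l in("elbow","port","rack","straight","plug"): np.save(f"pics/{n}_{l}.npy",d["region"]) if d["p"]>.5 else 0
E
```

```text
scene elbow 0.85 [397.  149.7] 348 390 414 140 163
scene port 0.85 [255.8 197.5] 1783 232 278 172 225
scene rack 0.85 [386.9 164.8] 2035 346 444 146 176
scene straight 0.72 [428.8 149.7] 327 420 435 136 164
scene plug 0.54 [399.2 255.2] 1047 384 417 233 281
scene jar_a 0.63 [151.6 271.3] 1579 131 177 248 294
scene jar_a 0.58 [236.7 283.9] 1486 216 256 263 310
scene beaker 0.59 [324.6 275.5] 964 307 338 257 294
scene cylinder 0.96 [400.2 255.3] 1010 385 417 233 281
scene cylinder 0.51 [388.1 165.6] 2136 345 445 146 176
top elbow 0.6 [241.9 254.8] 206 227 249 248 261
top elbow 0.36 [359.7 229.1] 1130 346 382 202 251
top port 0.61 [363.1 223.5] 1121 346 381 202 251
top port 0.35 [242.6 251.8] 192 227 249 248 260
top rack 0.77 [249.3 253.5] 1602 202 287 238 270
top straight 0.45 [217.  250.6] 166 209 223 245 259
top jar_a 0.69 [376.3 144. ] 658 364 390 132 162
top jar_a 0.61 [435.6 161.7] 613 421 448 150 178
top beaker 0.88 [318.4 147.8] 409 307 328 139 162
top beaker 0.58 [263.8 148.3] 426 252 273 134 162
top beaker 0.5 [360.2 225.1] 1188 345 382 201 251
top cylinder 0.64 [263.9 147.1] 358 254 273 135 161
top cylinder 0.49 [319.1 146.6] 431 307 328 139 162
```

```bash
ls pics
```

```text
scene0.png
scene_elbow.npy
scene_plug.npy
scene_port.npy
scene_rack.npy
scene_straight.npy
scenecrop.png
top0.png
top_elbow.npy
top_port.npy
top_rack.npy
topcrop.png
```

View pics/scenecrop.png

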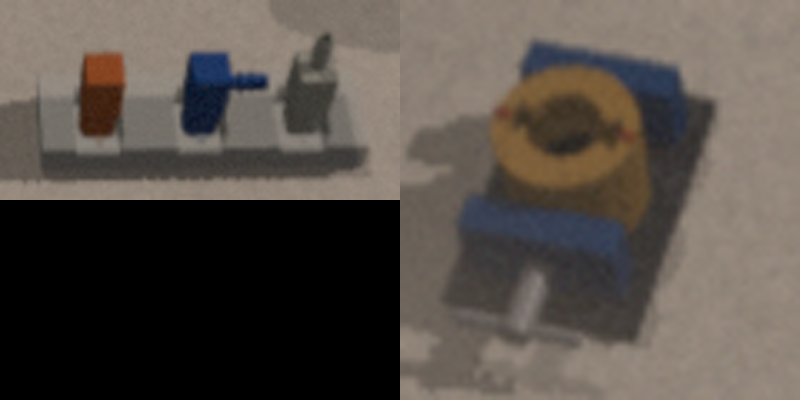

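View pics/topcrop.png

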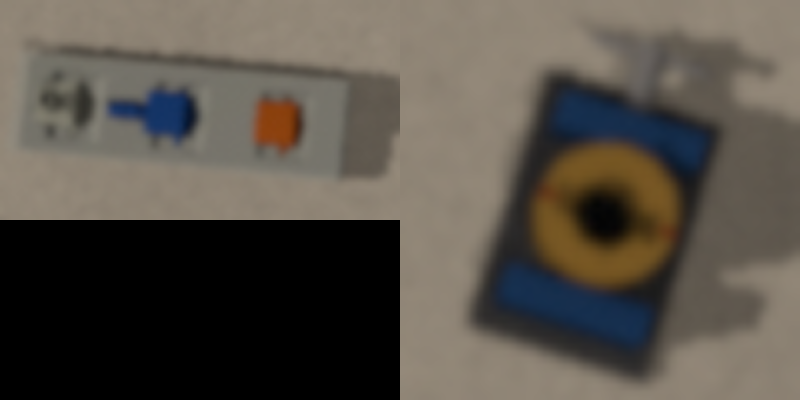

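```bash
cat > h.py <<'E'
import numpy as np,cv2
from workcell import env
from scipy.optimize import minimize
def proj(c,P):
    P=np.atleast_2d(P); M=c["camera_from_world"]; q=P@M[:3,:3].T+M[:3,3]
    s=q[:,:2]/q[:,2:]; r2=(s**2).sum(1,keepdims=True); s=s*(1+c["k1"]*r2)
    return s*[c["fx"],c["fy"]]+[c["cx"],c["cy"]]
def ray(c,uv):
    d=(np.array(uv,float)-[c["cx"],c["cy"]])/[c["fx"],c["fy"]]; s=d.copy()
    for _ in range(20): s=d/(1+c["k1"]*(s@s))
    M=c["camera_from_world"]; R=M[:3,:3]
    return -R.T@M[:3,3], R.T@np.append(s,1)
def onz(c,uv,z):
    o,d=ray(c,uv); return o+d*(z-o[2])/d[2]
def pose(x,y,z,yawdeg):
    a=np.radians(yawdeg); return np.array([[np.cos(a),-np.sin(a),0],[np.sin(a),np.cos(a),0],[0,0,1]]),np.array([x,y,z])
def circ(r,z,n=48):
    t=np.arange(n)*2*np.pi/n; return np.c_[r*np.cos(t),r*np.sin(t),np.full(n,z)]
def box(x0,x1,y0,y1,z0,z1): return np.array([[x,y,z] for x in(x0,x1) for y in(y0,y1) for z in(z0,z1)],float)
SS=6
def render(c,T,parts,win,blur=0.7):
    x0,y0,w,h=win; lab=np.zeros((h*SS,w*SS),np.uint8)
    R,t=T
    for i,p in enumerate(parts):
        uv=(proj(c,p@R.T+t)-[x0,y0]+.5)*SS-.5
        hull=cv2.convexHull(uv.astype(np.float32))
        cv2.fillConvexPoly(lab,np.round(hull*16).astype(np.int32),i+1,shift=4)
    A=[]
    for i in range(len(parts)+1):
        m=(lab==i).astype(np.float32); m=cv2.GaussianBlur(m,(0,0),blur*SS)
        A.append(cv2.resize(m,(w,h),interpolation=cv2.INTER_AREA).ravel())
    return np.array(A).T
def fit(views,mk,parts,p0,steps):
    """views: list of (cam,img,win). mk(p)->pose"""
    def cost(p):
        tot=0
        for c,I,(x0,y0,w,h) in views:
            A=render(c,mk(p),parts,(x0,y0,w,h)); b=I[y0:y0+h,x0:x0+w].reshape(w*h,-1)
            s=np.linalg.lstsq(A,b,rcond=1e-6)[0]; tot+=((A@s-b)**2).sum()
        return tot
    p0=np.array(p0,float); S=np.vstack([p0]+[p0+np.eye(len(p0))[i]*steps[i] for i in range(len(p0))])
    r=minimize(cost,p0,method="Nelder-Mead",options=dict(initial_simplex=S,xatol=.02,fatol=1,maxiter=500))
    return r.x,r.fun
ELB=[circ(13,0)[:],box(-13,13,-14,14,28,64),np.vstack([[[x,6*np.cos(a),48+6*np.sin(a)] for a in np.arange(16)*np.pi/8] for x in(13,40)]),box(-13,13,-14,14,64,64.01)]
ELB[0]=np.vstack([circ(13,4),circ(13,28)])
PORT=[box(-50,50,-32,32,0,3),box(-44,-27,-27,27,0,40),box(27,44,-27,27,0,40),np.vstack([circ(27,5),circ(27,52)]),circ(27,52),circ(14,52)]
E
cat > m1.py <<'E'
from h import *
C={n:env.camera_info(n) for n in("scene","top")}
I={n:cv2.imread(f"pics/{n}0.png").astype(np.float32) for n in C}
e0=onz(C["top"],[243,254],50); q0=onz(C["top"],[366,227],52); print(e0,q0, onz(C["scene"],[396,143],64),onz(C["scene"],[254,188],52))
def ch(i): return np.dstack([i[...,2]-i[...,0],i[...,1]-i[...,0]])
V={"scene":(C["scene"],ch(I["scene"]),(380,132,42,38)),"top":(C["top"],ch(I["top"]),(220,240,36,28))}
for k in(["scene","top"],["scene"],["top"]):
    print("elbow",k,fit([V[n] for n in k],lambda p:pose(p[0],p[1],4,p[2]),ELB,[e0[0],e0[1],90],[4,4,5]))
print("elbow z free",fit(list(V.values()),lambda p:pose(p[0],p[1],p[3],p[2]),ELB,[e0[0],e0[1],90,4],[4,4,5,3]))
W={"scene":(C["scene"],ch(I["scene"]),(228,168,56,58)),"top":(C["top"],ch(I["top"]),(342,200,44,54))}
for k in(["scene","top"],["scene"],["top"]):
    print("port",k,fit([W[n] for n in k],lambda p:pose(p[0],p[1],0,p[2]),PORT,[q0[0],q0[1],-20],[4,4,5]))
print("port z free",fit(list(W.values()),lambda p:pose(p[0],p[1],p[3],p[2]),PORT,[q0[0],q0[1],-20,0],[4,4,5,3]))
# red marks
for n,(c,_,w) in W.items():
    x,y,a,b=w; i=I[n]; r=i[...,2]-i[...,1]*1.0-30
    from itertools import count
    sub=(i[...,2]-i[...,1])[y:y+b,x:x+a]; idx=np.argsort(sub.ravel())[-14:]
    print(n,[(x+j%a,y+j//a,int(sub.ravel()[j])) for j in idx])
E
python3 m1.py
```

```text
[477.72462079 193.44570204  50.        ] [ 550.15531528 -121.1668282    52.        ] [473.72190694 196.41485549  64.        ] [ 557.6698936  -117.01409975   52.        ]
elbow ['scene', 'top'] (array([481.55675398, 197.81801649,  86.13541453]), np.float64(251763.140625))
elbow ['scene'] (array([483.73439009, 198.26500089,  89.14878337]), np.float64(118707.25))
elbow ['top'] (array([479.58441498, 194.70385074,  85.17302129]), np.float64(37557.41796875))
elbow z free (array([480.53618113, 198.53255111,  86.79939185,   0.79648284]), np.float64(199726.21875))
port ['scene', 'top'] (array([ 552.94051914, -119.35059849,  -18.48816927]), np.float64(876944.6875))
port ['scene'] (array([ 554.47856028, -117.4200378 ,  -18.7749386 ]), np.float64(519271.59375))
port ['top'] (array([ 552.3507077 , -121.15491242,  -17.98289029]), np.float64(212091.65625))
port z free (array([ 552.63254978, -119.40673904,  -18.20671506,   -1.81058636]), np.float64(846385.125))
scene [(np.int64(242), np.int64(185), 32), (np.int64(246), np.int64(193), 32), (np.int64(264), np.int64(182), 32), (np.int64(265), np.int64(
[... 179 characters left out ...]
(187), 35), (np.int64(243), np.int64(185), 37), (np.int64(242), np.int64(184), 39), (np.int64(243), np.int64(184), 41), (np.int64(265), np.int64(188), 42), (np.int64(264), np.int64(188), 44)]
top [(np.int64(362), np.int64(234), 33), (np.int64(358), np.int64(223), 33), (np.int64(360), np.int64(232), 33), (np.int64(372), np.int64(222), 33), (np.int64(356), np.int64(223), 34), (np.int64(357), np.int64(225), 34), (np.int64(358), np.int64(224), 34), (np.int64(374), np.int64(230), 36), (np.int64(375), np.int64(230), 36), (np.int64(356), np.int64(224), 36), (np.int64(357), np.int64(223), 38), (np.int64(374), np.int64(229), 38), (np.int64(375), np.int64(229), 38), (np.int64(357), np.int64(224), 39)]
```

```bash
cat > m2.py <<'E'
from h import *
C={n:env.camera_info(n) for n in("scene","top")}
I={n:cv2.imread(f"pics/{n}0.png").astype(np.float32) for n in C}
for n,a,b in(("scene",(242.6,184.5),(264.6,188)),("top",(357,223.7),(374.6,229.5))):
    A=onz(C[n],a,52)[:2];B=onz(C[n],b,52)[:2]; d=B-A
    print(n,"marks mid",(A+B)/2,"dist",np.linalg.norm(d),"yaw port", np.degrees(np.arctan2(d[1],d[0]))-90)
RACK=[box(-33,33,-110,110,0,24),box(-33,33,-110,110,24,24.01)]
views={"scene":(C["scene"],I["scene"],(338,128,114,58)),"top":(C["top"],I["top"],(196,230,100,48))}
for k in(["scene","top"],["scene"],["top"]):
    print("rack",k,fit([views[n] for n in k],lambda p:pose(p[0],p[1],0,p[2]),RACK,[480,197,-4],[6,6,3]))
for n in C:
    m=np.load(f"pics/{n}_rack.npy").astype(np.uint8); r=cv2.minAreaRect(np.argwhere(m)[:,::-1].astype(np.float32)); print(r)
E
python3 m2.py
```

```text
scene marks mid [ 553.07428601 -117.93285016] dist 47.763135252267475 yaw port -16.23113950325599
top marks mid [ 551.18718529 -120.64535108] dist 47.51975376378154 yaw port -197.86887807975486
rack ['scene', 'top'] (array([486.54821401, 181.37765006,  -3.9261158 ]), np.float64(15821531.0))
rack ['scene'] (array([486.7014881 , 186.21110172,  -3.59045868]), np.float64(11952808.0))
rack ['top'] (array([486.22374651, 174.16793163,  -4.95168642]), np.float64(3534835.0))
((394.9738464355469, 161.19613647460938), (98.25493621826172, 29.462194442749023), 0.6820604205131531)
((244.27783203125, 253.8697967529297), (84.16219329833984, 25.762033462524414), 5.355824947357178)
```

```bash
cat > plan.py <<'E'
from h import *
from scipy.spatial.transform import Rotation as Ro
def plan(target,yaw,n,wantpad=True):
    s=env.state(); p=np.array(s["ee_pos"]); R=Ro.from_euler("xyz",s["ee_rot"],degrees=True)
    Rt=Ro.from_euler("xyz",[-90,0,yaw],degrees=True)
    dv=(np.array(target,float)-p)/n; out=[]
    w=(R.inv()*Rt).as_rotvec(degrees=True); w=np.round(w/n,1)
    for i in range(n):
        goal=p+(np.array(target)-p)/(n-i)
        sh=np.round(R.inv().apply(goal-p),1); out.append([list(sh+0),list(w+0)]); p=p+R.apply(sh); R=R*Ro.from_rotvec(w,degrees=True)
    for r in out: print([[float(a) for a in r[0]],[float(a) for a in r[1]]])
    print("end",p.round(1),R.as_euler("xyz",degrees=True).round(2))
def st():
    s=env.state(); print(round(s["time_s"],2),s["ee_pos"].round(2),s["ee_rot"].round(2),"F",s["force"].round(2),"T",s["torque"].round(3),"w",round(s["gripper_width"],1),"q",s["qpos"].round(1))
if __name__=="__main__":
    import sys; a=[float(x) for x in sys.argv[1:]]
    st(); plan(a[:3],a[3],int(a[4]))
E
python3 plan.py 481.5 196.5 150 -94 20
```

```text
0.9 [145.5  556.29 214.  ] [-89.99  -0.   -14.65] F [-0.01  0.2   0.24] T [ 0.013 -0.02   0.059] w 91.0 q [74.2 18.3 89.6 -0.  72.  -1.1]
[[20.8, 3.2, -13.2], [0.0, 4.0, 0.0]]
[[21.7, 3.2, -11.7], [0.0, 4.0, 0.0]]
[[22.4, 3.2, -10.1], [0.0, 4.0, 0.0]]
[[23.1, 3.2, -8.5], [0.0, 4.0, 0.0]]
[[23.6, 3.2, -6.9], [0.0, 4.0, 0.0]]
[[24.0, 3.2, -5.2], [0.0, 4.0, 0.0]]
[[24.4, 3.2, -3.6], [0.0, 4.0, 0.0]]
[[24.5, 3.2, -1.8], [0.0, 4.0, 0.0]]
[[24.6, 3.2, -0.1], [0.0, 4.0, 0.0]]
[[24.6, 3.2, 1.6], [0.0, 4.0, 0.0]]
[[24.4, 3.2, 3.3], [0.0, 4.0, 0.0]]
[[24.1, 3.2, 5.0], [0.0, 4.0, 0.0]]
[[23.7, 3.2, 6.6], [0.0, 4.0, 0.0]]
[[23.2, 3.2, 8.3], [0.0, 4.0, 0.0]]
[[22.5, 3.2, 9.9], [0.0, 4.0, 0.0]]
[[21.8, 3.2, 11.4], [0.0, 4.0, 0.0]]
[[21.0, 3.2, 12.9], [0.0, 4.0, 0.0]]
[[20.0, 3.2, 14.4], [0.0, 4.0, 0.0]]
[[18.9, 3.2, 15.7], [0.0, 4.0, 0.0]]
[[17.8, 3.2, 17.0], [0.0, 4.0, 0.0]]
end [481.5 196.5 150. ] [-9.000e+01  1.000e-02 -9.465e+01]
```

```bash
python3 -m handwheel '[[0.6,[20.8,3.2,-13.2],[0,4,0]],[0.6,[21.7,3.2,-11.7],[0,4,0]],[0.6,[22.4,3.2,-10.1],[0,4,0]],[0.6,[23.1,3.2,-8.5],[0,4,0]],[0.6,[23.6,3.2,-6.9],[0,4,0]],[0.6,[24,3.2,-5.2],[0,4,0]],[0.6,[24.4,3.2,-3.6],[0,4,0]],[0.6,[24.5,3.2,-1.8],[0,4,0]],[0.6,[24.6,3.2,-0.1],[0,4,0]],[0.6,[24.6,3.2,1.6],[0,4,0]]]' 15
python3 -m handwheel '[[0.6,[24.4,3.2,3.3],[0,4,0]],[0.6,[24.1,3.2,5],[0,4,0]],[0.6,[23.7,3.2,6.6],[0,4,0]],[0.6,[23.2,3.2,8.3],[0,4,0]],[0.6,[22.5,3.2,9.9],[0,4,0]],[0.6,[21.8,3.2,11.4],[0,4,0]],[0.6,[21,3.2,12.9],[0,4,0]],[0.6,[20,3.2,14.4],[0,4,0]],[0.6,[18.9,3.2,15.7],[0,4,0]],[0.6,[17.8,3.2,17],[0,4,0]]]'
python3 -c "
from plan import *
import cv2
for n in('scene','top'): cv2.imwrite(f'pics/{n}1.png',env.grab_frame(n)[:,:,::-1])
st(); plan([481.5,196.5,60],-94,10)"
```

```text
time_s: 1.73
ee_pos: [314.2, 375.6, 182.0]
ee_rot: [-90.0, 0.0, -54.8]
force: [0.6, 0.6, -0.0]
gripper_width: 54.5
time_s: 2.57
ee_pos: [482.2, 195.6, 149.9]
ee_rot: [-90.0, 0.0, -94.9]
force: [0.0, -0.4, -0.4]
gripper_width: 54.6
2.67 [483.4  194.43 149.53] [-8.996e+01 -4.000e-02 -9.490e+01] F [-0.16 -0.44  0.16] T [-0.079  0.079  0.034] w 54.5 q [ 2.070e+01  1.640e+01  1.023e+02 -1.000e-01  6.120e+01  2.560e+01]
[[-0.2, 9.0, -0.2], [0.0, -0.1, 0.0]]
[[-0.2, 8.9, -0.2], [0.0, -0.1, 0.0]]
[[-0.2, 9.0, -0.2], [0.0, -0.1, 0.0]]
[[-0.2, 8.9, -0.2], [0.0, -0.1, 0.0]]
[[-0.2, 9.0, -0.2], [0.0, -0.1, 0.0]]
[[-0.2, 8.9, -0.2], [0.0, -0.1, 0.0]]
[[-0.2, 9.0, -0.2], [0.0, -0.1, 0.0]]
[[-0.2, 8.9, -0.2], [0.0, -0.1, 0.0]]
[[-0.2, 9.0, -0.3], [0.0, -0.1, 0.0]]
[[-0.2, 8.9, -0.2], [0.0, -0.1, 0.0]]
end [481.5 196.5  60. ] [-8.996e+01 -4.000e-02 -9.390e+01]
```

View pics/scene1.png

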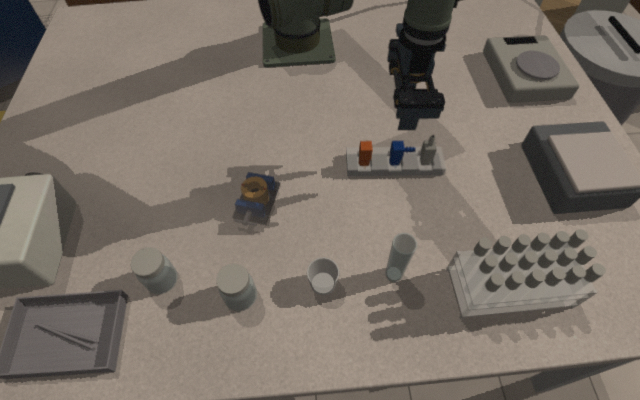

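View pics/top1.png

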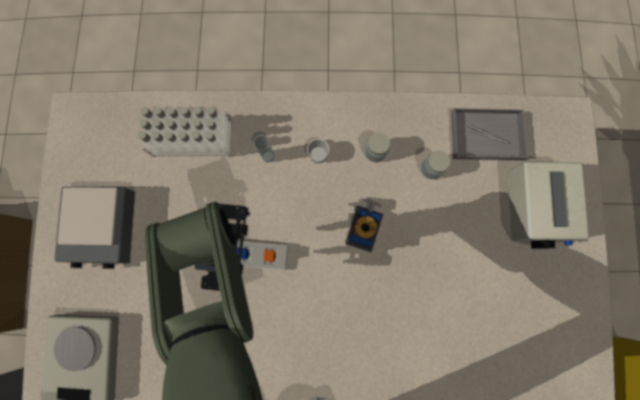

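```bash
python3 -m handwheel '[[0.6,[0,9,0],[0,-0.6,0]],[0.6,[0,11,0],[0,0,0]],[0.6,[0,11,0],[0,0,0]],[0.6,[0,11,0],[0,0,0]],[0.6,[0,11,0],[0,0,0]],[0.6,[0,11,0],[0,0,0]],[0.6,[0,8,0],[0,0,0]],[0.6,[0,0,0],[0,0,0]],[0.6,[0,0,0],[0,0,0]],[0.6,[0,0,0],[0,0,0]]]'
python3 -c "
from plan import *
import cv2
for n in('scene','top'):
  f=env.grab_frame(n)[:,:,::-1].copy(); cv2.imwrite(f'pics/{n}2.png',f)
  c=env.camera_info(n); print(n,proj(c,env.state()['ee_pos']))
  x,y,w,h={'scene':(350,90,110,90),'top':(195,200,110,90)}[n]
  cv2.imwrite(f'pics/{n}2c.png',cv2.resize(f[y:y+h,x:x+w],None,fx=6,fy=6,interpolation=cv2.INTER_CUBIC))
st()"
```

```text
time_s: 3.5
ee_pos: [481.6, 197.0, 78.4]
ee_rot: [-90.0, 0.0, -94.0]
force: [-0.5, -0.1, -0.5]
gripper_width: 55.0
scene [[397.99212108 141.26241774]]
top [[239.54663646 251.85401247]]
3.6 [481.82 196.91  78.63] [-8.992e+01  4.000e-02 -9.403e+01] F [-0.84  0.19  0.84] T [-0.18   0.032  0.004] w 54.9 q [ 21.   20.7 107.8   0.   51.4  25. ]
```

View pics/scene2c.png

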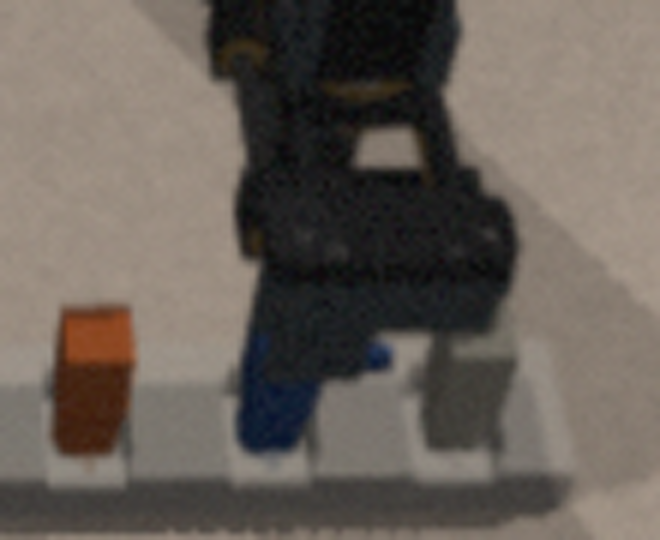

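View pics/top2c.png

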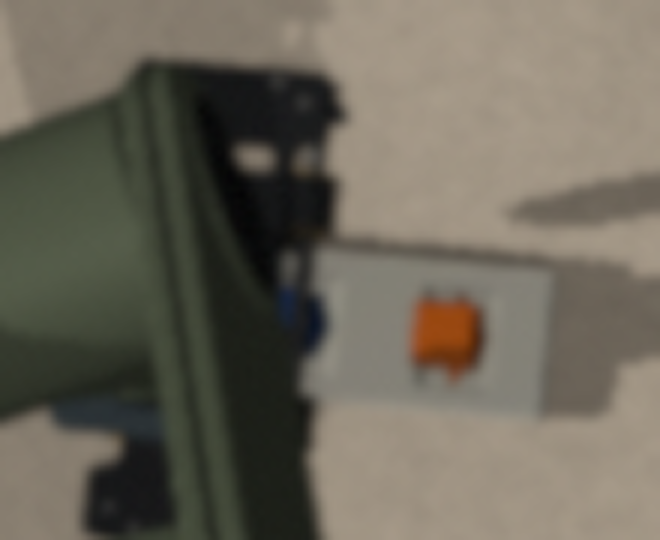

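```bash
python3 -m handwheel '[[0.6,[0,6,0],[0,0,0]],[0.6,[0,6,0],[0,0,0]],[0.6,[0,6,0],[0,0,0]],[0.6,[0,6,0],[0,0,0]],[0.6,[0,6,0],[0,0,0]],[0.6,[0,6,0],[0,0,0]],[0.6,[0,4,0],[0,0,0]],[0.6,[0,2,0],[0,0,0]],[0.6,[0,0,0],[0,0,0]],[0.6,[0,0,0],[0,0,0]]]'; python3 -c "
from plan import *
st()"
```

```text
time_s: 4.43
ee_pos: [481.5, 196.6, 35.9]
ee_rot: [-90.0, 0.0, -94.1]
force: [0.2, 0.6, 0.7]
gripper_width: 54.9
4.43 [481.54 196.57  35.91] [-90.     0.   -94.06] F [0.2  0.62 0.71] T [-0.052  0.109  0.02 ] w 54.9 q [ 20.9  23.9 110.5   0.   45.6  25. ]
```

```bash
python3 -m handwheel '[[0.45,[0,1,0],[0,0,0]],[0.4,[0,0,0],[0,0,0]],[0.36,[0,0,0],[0,0,0]],[0.34,[0,0,0],[0,0,0]],[0.32,[0,0,0],[0,0,0]],[0.3,[0,0,0],[0,0,0]],[0.25,[0,0,0],[0,0,0]],[0.2,[0,0,0],[0,0,0]],[0.2,[0,0,0],[0,0,0]],[0.2,[0,0,0],[0,0,0]]]' 5; python3 -c "
from plan import *
st()"
```

```text
time_s: 5.27
ee_pos: [481.5, 196.6, 35.1]
ee_rot: [-90.0, 0.0, -94.1]
force: [0.0, -0.6, 0.4]
gripper_width: 28.0
5.27 [481.54 196.58  35.07] [-8.999e+01  1.000e-02 -9.406e+01] F [ 0.   -0.59  0.37] T [-0.134  0.066 -0.009] w 28.0 q [ 20.9  24.  110.6   0.   45.5  25. ]
```

```bash
python3 -m handwheel '[[0.2,[0,0,0],[0,0,0]],[0.2,[0,0,0],[0,0,0]],[0.2,[0,-4,0],[0,0,0]],[0.2,[0,-8,0],[0,0,0]],[0.2,[0,-15,0],[0,0,0]],[0.2,[0,-20,0],[0,0,0]],[0.2,[0,-20,0],[0,0,0]],[0.2,[0,-15,0],[0,0,0]],[0.2,[0,-8,0],[0,0,0]],[0.2,[0,0,0],[0,0,0]]]' 20; python3 -c "
from plan import *
st(); plan([553,-119.3,125],-94+76.5,20)"
```

```text
time_s: 6.1
ee_pos: [482.6, 197.0, 127.1]
ee_rot: [-89.8, 0.1, -94.1]
force: [0.0, 0.6, -1.0]
gripper_width: 28.3
6.1 [482.57 196.98 127.08] [-89.78   0.11 -94.06] F [ 0.    0.62 -0.99] T [-0.079  0.042 -0.006] w 28.3 q [ 20.9  17.6 104.3   0.   57.9  25. ]
[[15.5, 0.1, 4.6], [0.0, -3.8, 0.0]]
[[15.8, 0.1, 3.6], [0.0, -3.8, 0.0]]
[[16.0, 0.1, 2.5], [0.0, -3.8, 0.0]]
[[16.1, 0.1, 1.5], [0.0, -3.8, 0.0]]
[[16.2, 0.1, 0.4], [0.0, -3.8, 0.0]]
[[16.2, 0.1, -0.7], [0.0, -3.8, 0.0]]
[[16.1, 0.1, -1.7], [0.0, -3.8, 0.0]]
[[16.0, 0.1, -2.8], [0.0, -3.8, 0.0]]
[[15.7, 0.1, -3.9], [0.0, -3.8, 0.0]]
[[15.4, 0.1, -4.9], [0.0, -3.8, 0.0]]
[[15.1, 0.1, -5.9], [0.0, -3.8, 0.0]]
[[14.7, 0.1, -6.9], [0.0, -3.8, 0.0]]
[[14.2, 0.1, -7.9], [0.0, -3.8, 0.0]]
[[13.6, 0.1, -8.8], [0.0, -3.8, 0.0]]
[[13.0, 0.1, -9.6], [0.0, -3.8, 0.0]]
[[12.3, 0.1, -10.5], [0.0, -3.8, 0.0]]
[[11.6, 0.1, -11.3], [0.0, -3.8, 0.0]]
[[10.9, 0.1, -12.0], [0.0, -3.8, 0.0]]
[[10.0, 0.0, -12.7], [0.0, -3.8, 0.0]]
[[9.2, 0.1, -13.4], [0.0, -3.8, 0.0]]
end [ 553.  -119.3  125. ] [-89.84  -0.19 -18.06]
```

```bash
python3 -m handwheel '[[0.2,[15.5,0,4.6],[0,-3.8,0]],[0.2,[15.8,0,3.6],[0,-3.8,0]],[0.2,[16,0,2.5],[0,-3.8,0]],[0.2,[16.1,0,1.5],[0,-3.8,0]],[0.2,[16.2,0,0.4],[0,-3.8,0]],[0.2,[16.2,0,-0.7],[0,-3.8,0]],[0.2,[16.1,0,-1.7],[0,-3.8,0]],[0.2,[16,0,-2.8],[0,-3.8,0]],[0.2,[15.7,0,-3.9],[0,-3.8,0]],[0.2,[15.4,0,-4.9],[0,-3.8,0]]]'
python3 -m handwheel '[[0.2,[15.1,0,-5.9],[0,-3.8,0]],[0.2,[14.7,0,-6.9],[0,-3.8,0]],[0.2,[14.2,0,-7.9],[0,-3.8,0]],[0.2,[13.6,0,-8.8],[0,-3.8,0]],[0.2,[13,0,-9.6],[0,-3.8,0]],[0.2,[12.3,0,-10.5],[0,-3.8,0]],[0.2,[11.6,0,-11.3],[0,-3.8,0]],[0.2,[10.9,0,-12],[0,-3.8,0]],[0.2,[10,0,-12.7],[0,-3.8,0]],[0.2,[9.2,0,-13.4],[0,-3.8,0]]]'
python3 -m handwheel '[[0.2,[0,5,0],[0,-0.5,0]],[0.2,[0,5,0],[0,0,0]],[0.2,[0,5,0],[0,0,0]],[0.2,[0,5,0],[0,0,0]],[0.2,[0,4,0],[0,0,0]],[0.2,[0,0,0],[0,0,0]],[0.2,[0,0,0],[0,0,0]],[0.2,[0,0,0],[0,0,0]],[0.2,[0,0,0],[0,0,0]],[0.2,[0,0,0],[0,0,0]]]'
python3 -c "
from plan import *
import cv2
st()
for n in('scene','top'):
  f=env.grab_frame(n)[:,:,::-1].copy(); cv2.imwrite(f'pics/{n}3.png',f)
  c=env.camera_info(n); print(n,proj(c,env.state()['ee_pos']))
  x,y,w,h={'scene':(210,130,100,100),'top':(320,180,100,100)}[n]
  cv2.imwrite(f'pics/{n}3c.png',cv2.resize(f[y:y+h,x:x+w],None,fx=6,fy=6,interpolation=cv2.INTER_CUBIC))
"
```

```text
time_s: 6.93
ee_pos: [515.9, 37.6, 123.8]
ee_rot: [-90.1, 0.1, -55.9]
force: [-0.3, -0.6, -1.4]
gripper_width: 27.7
time_s: 7.77
ee_pos: [551.2, -120.3, 123.6]
ee_rot: [-90.0, 0.1, -17.9]
force: [-0.8, -0.0, -1.4]
gripper_width: 28.0
time_s: 8.6
ee_pos: [552.1, -119.7, 101.3]
ee_rot: [-90.0, -0.0, -17.6]
force: [-0.4, 0.7, -0.8]
gripper_width: 27.8
8.6 [ 552.11 -119.66  101.28] [-8.999e+01 -4.000e-02 -1.755e+01] F [-0.38  0.74 -0.85] T [-0.003 -0.003  0.017] w 27.8 q [-13.4  22.8 100.4   0.   56.8 -85.9]
scene [[249.2185462  171.45531499]]
top [[367.44528694 224.14799053]]
```

View pics/scene3c.png

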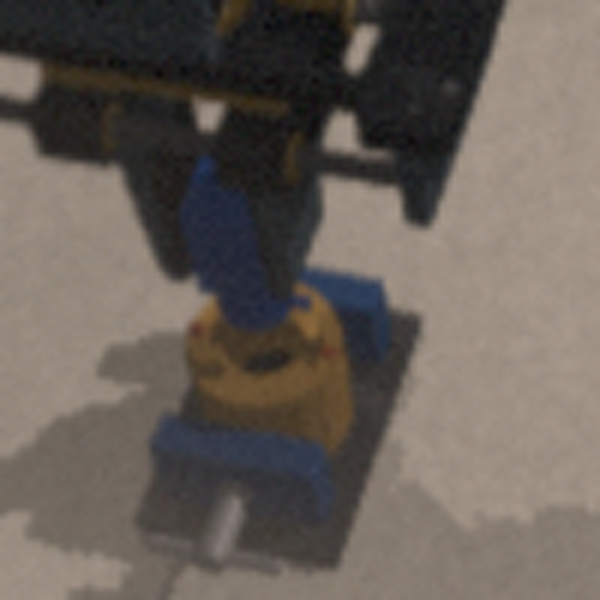

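View pics/top3c.png

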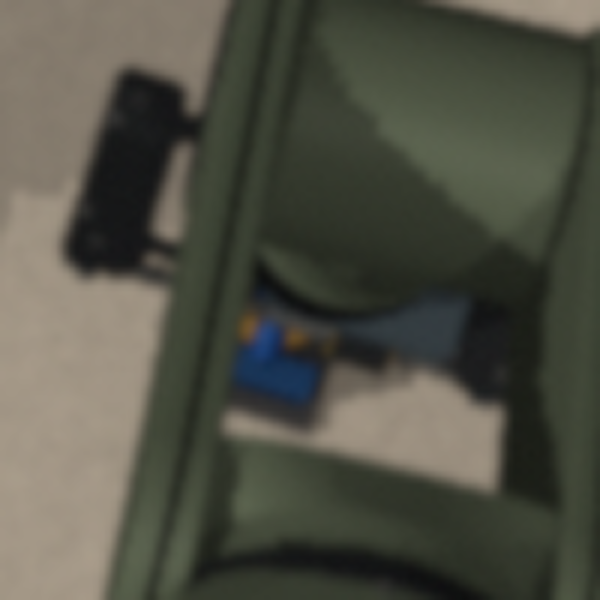

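```bash
cat > ov.py <<'E'
from plan import *
def ov(img,out,tcp,b,port,win=(225,150,60,60),k=10,yaw=162.5):
    c=env.camera_info("scene"); f=cv2.imread(img); x,y,w,h=win
    g=cv2.resize(f[y:y+h,x:x+w],None,fx=k,fy=k,interpolation=cv2.INTER_CUBIC)
    def dr(P,T,col,hull=False):
        R,t=T; q=((proj(c,P@R.T+t)-[x,y]+.5)*k)
        if hull: q=cv2.convexHull(q.astype(np.float32))[:,0]
        cv2.polylines(g,[np.round(q).astype(np.int32)],True,col,1,cv2.LINE_AA)
    E=pose(tcp[0]+b[0],tcp[1]+b[1],tcp[2]-31,yaw)
    dr(circ(10,0),E,(255,255,0)); dr(circ(13,4),E,(255,255,0)); dr(np.vstack([circ(13,4),circ(13,28)]),E,(0,255,255),True); dr(ELB[1],E,(0,255,0),True)
    dr(np.array([[0,-19.5,8],[0,19.5,8.]]),E,(0,0,255))
    Pp=pose(port[0],port[1],0,port[2])
    dr(circ(27,52),Pp,(255,0,255)); dr(circ(14,52),Pp,(255,0,255)); dr(np.array([[0,-27,52],[0,27,52.]]),Pp,(0,0,255))
    g=np.hstack([cv2.resize(f[y:y+h,x:x+w],None,fx=400/w,fy=400/w,interpolation=cv2.INTER_CUBIC),cv2.resize(g,(400,400))])
    cv2.imwrite(out,g)
E
python3 -c "
from ov import *
ov('pics/scene3.png','pics/ov3.png',[552.1,-119.7,101.3],(2,1.5),(554,-117.7,-17.5))"
```

```text
(no output)
```

View pics/ov3.png

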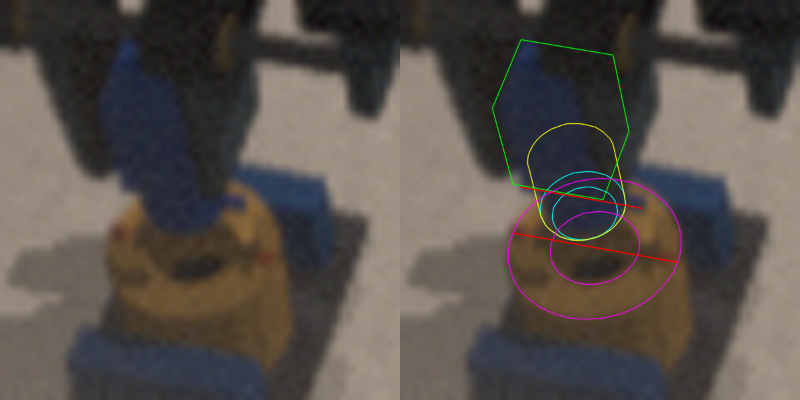

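```bash
cat > jf.py <<'E'
from plan import *
def jf(img,z,win,p0,yawp=-17.5,yawe=162.5):
    c=env.camera_info("scene"); I=cv2.imread(img).astype(np.float32)
    x0,y0,w,h=win; b=I[y0:y0+h,x0:x0+w].reshape(w*h,-1)
    nt=[box(-4,4,-19.5,-13,52,52.01),box(-4,4,13,19.5,52,52.01)]
    def cost(p):
        Rp,tp=pose(p[2],p[3],0,yawp); Re,te=pose(p[0],p[1],z,yawe)
        parts=[q@Rp.T+tp for q in PORT+nt]+[q@Re.T+te for q in [np.vstack([circ(10,0),circ(13,4)]),np.vstack([circ(13,4),circ(13,28)]),ELB[1]]]
        A=render(c,(np.eye(3),np.zeros(3)),parts,win); s=np.linalg.lstsq(A,b,rcond=1e-6)[0]
        return ((A@s-b)**2).sum()
    p0=np.array(p0,float); S=np.vstack([p0]+[p0+3*np.eye(4)[i] for i in range(4)])
    r=minimize(cost,p0,method="Nelder-Mead",options=dict(initial_simplex=S,xatol=.03,fatol=1,maxiter=600)); return r.x.round(2),r.fun
E
python3 -c "
from jf import *
for w in [(236,176,36,30),(232,178,40,24),(238,172,34,30)]:
  r,f=jf('pics/scene3.png',70.3,w,[553,-119,553.5,-118.5]); print(r,f,'e-p',r[:2]-r[2:])"
```

```text
[ 552.98 -117.16  553.65 -118.41] 548332.6875 e-p [-0.67  1.25]
[ 552.33 -117.11  553.26 -118.77] 481326.25 e-p [-0.93  1.66]
[ 553.6  -118.03  554.75 -118.87] 690332.75 e-p [-1.15  0.84]
```

```bash
python3 -m handwheel '[[0.2,[1,2,-0.4],[0,0,0]],[0.2,[0,3,0],[0,0,0]],[0.2,[0,3,0],[0,0,0]],[0.2,[0,3,0],[0,0,0]],[0.2,[0,3,0],[0,0,0]],[0.2,[0,1.5,0],[0,0,0]],[0.2,[0,0,0],[0,0,0]],[0.2,[0,0,0],[0,0,0]],[0.2,[0,0,0],[0,0,0]],[0.2,[0,0,0],[0,0,0]]]'
python3 -c "
from jf import *
from ov import *
st(); cv2.imwrite('pics/scene4.png',env.grab_frame('scene')[:,:,::-1]); s=env.state()['ee_pos']
for w in [(236,176,36,30),(232,178,40,24),(238,174,34,28)]:
  r,f=jf('pics/scene4.png',s[2]-31,w,[553,-119,553.5,-118.5]); print(r,f,'e-p',r[:2]-r[2:])
ov('pics/scene4.png','pics/ov4.png',s,(.9,2),(553.7,-118.5,-17.5))"
```

```text
time_s: 9.53
ee_pos: [552.9, -120.4, 85.6]
ee_rot: [-90.0, -0.0, -17.6]
force: [-0.3, 0.5, 0.1]
gripper_width: 27.6
9.53 [ 552.87 -120.39   85.6 ] [-8.999e+01 -2.000e-02 -1.755e+01] F [-0.34  0.45  0.06] T [-0.011 -0.014  0.004] w 27.6 q [-13.5  23.8 101.3   0.   54.9 -85.9]
[ 550.08 -124.88  553.25 -118.07] 546491.375 e-p [-3.17 -6.81]
[ 550.36 -125.51  551.62 -118.44] 478832.625 e-p [-1.26 -7.07]
[ 550.62 -125.16  554.58 -118.65] 454616.8125 e-p [-3.96 -6.51]
```

View pics/ov4.png

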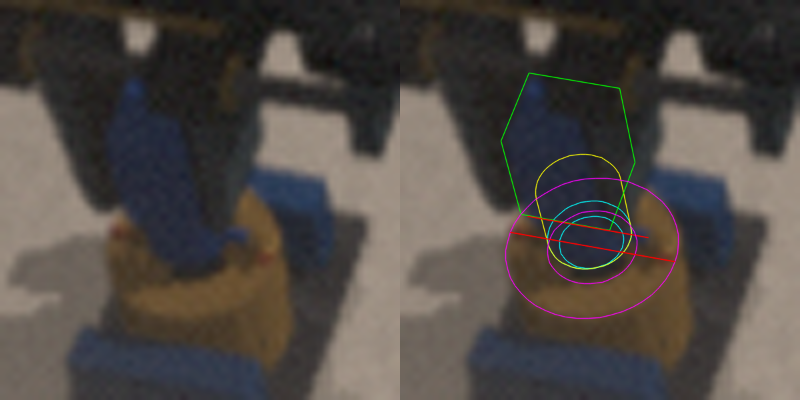

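```bash
python3 -m handwheel '[[0.2,[0,1,0],[0,0,0]],[0.2,[0,1,0],[0,0,0]],[0.2,[0,1,0],[0,0,0]],[0.2,[0,1,0],[0,0,0]],[0.2,[0,1,0],[0,0,0]],[0.2,[0,1,0],[0,0,0]],[0.2,[0,1,0],[0,0,0]],[0.2,[0,0,0],[0,0,0]],[0.2,[0,0,0],[0,0,0]],[0.2,[0,0,0],[0,0,0]]]'
python3 -c "
from plan import *
st()"
```

```text
time_s: 10.42
ee_pos: [552.7, -120.4, 78.4]
ee_rot: [-90.0, -0.0, -17.6]
force: [0.3, -0.3, -0.1]
gripper_width: 28.0
10.42 [ 552.73 -120.36   78.44] [-89.99  -0.   -17.55] F [ 0.26 -0.26 -0.11] T [ 0.025 -0.035 -0.   ] w 28.0 q [-13.5  24.3 101.8   0.   54.  -85.9]
```

```bash
python3 -m handwheel '[[0.2,[0,0.5,0],[0,0,0]],[0.2,[0,0.5,0],[0,0,0]],[0.2,[0,0.5,0],[0,0,0]],[0.2,[0,0.5,0],[0,0,0]],[0.2,[0,0.5,0],[0,0,0]],[0.2,[0,0.5,0],[0,0,0]],[0.2,[0,0.5,0],[0,0,0]],[0.2,[0,0,0],[0,0,0]],[0.2,[0,0,0],[0,0,0]],[0.2,[0,0,0],[0,0,0]]]'
python3 -c "
from plan import *
st()"
```

```text
time_s: 11.25
ee_pos: [552.7, -120.4, 74.9]
ee_rot: [-90.0, 0.0, -17.6]
force: [0.5, 0.3, -0.9]
gripper_width: 28.1
11.25 [ 552.7  -120.36   74.9 ] [-89.99   0.   -17.56] F [ 0.49  0.33 -0.9 ] T [ 0.037 -0.014  0.034] w 28.1 q [-13.5  24.5 102.    0.   53.5 -85.9]
```

```bash
python3 -m handwheel '[[0.2,[0,1.2,0],[0,0,0]],[0.2,[0,1.2,0],[0,0,0]],[0.2,[0,1.2,0],[0,0,0]],[0.2,[0,1.2,0],[0,0,0]],[0.2,[0,1.2,0],[0,0,0]],[0.2,[0,1.2,0],[0,0,0]],[0.2,[0,1.2,0],[0,0,0]],[0.2,[0,1,0],[0,0,0]],[0.2,[0,0,0],[0,0,0]],[0.2,[0,0,0],[0,0,0]]]'
python3 -c "
from plan import *
st()"
```

```text
time_s: 12.08
ee_pos: [552.7, -120.4, 65.5]
ee_rot: [-90.0, 0.0, -17.6]
force: [0.1, 0.2, -1.3]
gripper_width: 27.9
12.08 [ 552.68 -120.36   65.47] [-90.     0.   -17.56] F [ 0.14  0.22 -1.31] T [-0.013 -0.026 -0.04 ] w 27.9 q [-13.5  25.1 102.6   0.   52.3 -85.9]
```

```bash
python3 -m handwheel '[[0.2,[0,0.3,0],[0,0,0]],[0.2,[0,0.3,0],[0,0,0]],[0.2,[0,0.3,0],[0,0,0]],[0.2,[0,0.3,0],[0,0,0]],[0.2,[0,0.3,0],[0,0,0]],[0.2,[0,0,0],[0,0,0]],[0.2,[0,0,0],[0,0,0]],[0.2,[0,0,0],[0,0,0]],[0.2,[0,0,0],[0,0,0]],[0.2,[0,0,0],[0,0,0]]]'
python3 -c "
from plan import *
st()"; python3 -m handwheel '[[0.2,[0,0.2,0],[0,0,0]],[0.2,[0,0.2,0],[0,0,0]],[0.2,[0,0.2,0],[0,0,0]],[0.2,[0,0.2,0],[0,0,0]],[0.2,[0,0,0],[0,0,0]],[0.2,[0,0,0],[0,0,0]],[0.2,[0,0,0],[0,0,0]],[0.2,[0,0,0],[0,0,0]],[0.2,[0,0,0],[0,0,0]],[0.2,[0,0,0],[0,0,0]]]'
python3 -c "
from plan import *
st()"
```

```text
time_s: 12.92
ee_pos: [552.7, -120.4, 64.0]
ee_rot: [-90.0, 0.0, -17.6]
force: [0.4, -0.1, -1.4]
gripper_width: 27.9
12.92 [ 552.7  -120.38   64.02] [-90.     0.   -17.56] F [ 0.35 -0.15 -1.4 ] T [0.039 0.013 0.033] w 27.9 q [-13.5  25.2 102.7   0.   52.1 -85.9]
time_s: 13.75
ee_pos: [552.7, -120.4, 63.2]
ee_rot: [-90.0, -0.0, -17.6]
force: [-0.4, -0.0, -1.1]
gripper_width: 27.9
13.75 [ 552.7  -120.37   63.25] [-89.99  -0.   -17.56] F [-0.38 -0.03 -1.1 ] T [-0.067 -0.001 -0.033] w 27.9 q [-13.5  25.3 102.8   0.   52.  -85.9]
```

```bash
for k in 1; do python3 -m handwheel '[[0.2,[0,0.2,0],[0,0,0]],[0.2,[0,0.2,0],[0,0,0]],[0.2,[0,0.2,0],[0,0,0]],[0.2,[0,0.1,0],[0,0,0]],[0.2,[0,0,0],[0,0,0]],[0.2,[0,0,0],[0,0,0]],[0.2,[0,0,0],[0,0,0]],[0.2,[0,0,0],[0,0,0]],[0.2,[0,0,0],[0,0,0]],[0.2,[0,0,0],[0,0,0]]]';done
python3 -c "
from plan import *
st()"; python3 -m handwheel '[[0.2,[0,0.2,0],[0,0,0]],[0.2,[0,0.2,0],[0,0,0]],[0.2,[0,0.2,0],[0,0,0]],[0.2,[0,0.1,0],[0,0,0]],[0.2,[0,0,0],[0,0,0]],[0.2,[0,0,0],[0,0,0]],[0.2,[0,0,0],[0,0,0]],[0.2,[0,0,0],[0,0,0]],[0.2,[0,0,0],[0,0,0]],[0.2,[0,0,0],[0,0,0]]]'
python3 -c "
from plan import *
st()"
```

```text
time_s: 14.58
ee_pos: [552.7, -120.4, 62.5]
ee_rot: [-90.0, -0.0, -17.6]
force: [-0.9, -0.4, -0.5]
gripper_width: 28.3
14.58 [ 552.72 -120.38   62.55] [-89.99  -0.   -17.56] F [-0.93 -0.39 -0.47] T [-0.044 -0.011  0.012] w 28.3 q [-13.5  25.3 102.8   0.   51.9 -85.9]
time_s: 15.42
ee_pos: [552.7, -120.4, 61.8]
ee_rot: [-90.0, -0.0, -17.6]
force: [0.1, -0.2, -1.5]
gripper_width: 27.7
15.42 [ 552.72 -120.39   61.84] [-89.99  -0.   -17.56] F [ 0.11 -0.22 -1.49] T [ 0.016  0.062 -0.036] w 27.7 q [-13.5  25.3 102.8   0.   51.8 -85.9]
```

```bash
for k in 1; do python3 -m handwheel '[[0.2,[0,0.2,0],[0,0,0]],[0.2,[0,0.2,0],[0,0,0]],[0.2,[0,0.2,0],[0,0,0]],[0.2,[0,0.1,0],[0,0,0]],[0.2,[0,0,0],[0,0,0]],[0.2,[0,0,0],[0,0,0]],[0.2,[0,0,0],[0,0,0]],[0.2,[0,0,0],[0,0,0]],[0.2,[0,0,0],[0,0,0]],[0.2,[0,0,0],[0,0,0]]]';done
python3 -c "
from plan import *
st()"; python3 -m handwheel '[[0.2,[0,0.2,0],[0,0,0]],[0.2,[0,0.2,0],[0,0,0]],[0.2,[0,0.1,0],[0,0,0]],[0.2,[0,0,0],[0,0,0]],[0.2,[0,0,0],[0,0,0]],[0.2,[0,0,0],[0,0,0]],[0.2,[0,0,0],[0,0,0]],[0.2,[0,0,0],[0,0,0]],[0.2,[0,0,0],[0,0,0]],[0.2,[0,0,0],[0,0,0]]]'
python3 -c "
from plan import *
st()"
```

```text
time_s: 16.25
ee_pos: [552.7, -120.4, 61.2]
ee_rot: [-90.0, -0.0, -17.6]
force: [-0.3, 0.2, -0.9]
gripper_width: 28.0
16.25 [ 552.72 -120.37   61.16] [-90.    -0.   -17.55] F [-0.27  0.21 -0.88] T [ 0.004  0.04  -0.031] w 28.0 q [-13.5  25.4 102.9   0.   51.7 -85.9]
time_s: 17.08
ee_pos: [552.7, -120.4, 60.6]
ee_rot: [-90.0, 0.0, -17.6]
force: [-0.3, -0.0, -1.3]
gripper_width: 27.9
17.08 [ 552.7  -120.37   60.62] [-90.     0.   -17.55] F [-0.28 -0.   -1.35] T [ 0.026  0.021 -0.028] w 27.9 q [-13.5  25.4 102.9   0.   51.7 -85.9]
```

```bash
for k in 1; do python3 -m handwheel '[[0.2,[0,0.1,0],[0,0,0]],[0.2,[0,0.1,0],[0,0,0]],[0.2,[0,0.1,0],[0,0,0]],[0.2,[0,0.1,0],[0,0,0]],[0.2,[0,0,0],[0,0,0]],[0.2,[0,0,0],[0,0,0]],[0.2,[0,0,0],[0,0,0]],[0.2,[0,0,0],[0,0,0]],[0.2,[0,0,0],[0,0,0]],[0.2,[0,0,0],[0,0,0]]]';done
python3 -c "
from plan import *
st()"; python3 -m handwheel '[[0.2,[0,0.2,0],[0,0,0]],[0.2,[0,0.2,0],[0,0,0]],[0.2,[0,0,0],[0,0,0]],[0.2,[0,0,0],[0,0,0]],[0.2,[0,0,0],[0,0,0]],[0.2,[0,0,0],[0,0,0]],[0.2,[0,0,0],[0,0,0]],[0.2,[0,0,0],[0,0,0]],[0.2,[0,0,0],[0,0,0]],[0.2,[0,0,0],[0,0,0]]]'
python3 -c "
from plan import *
st()"
```

```text
time_s: 17.92
ee_pos: [552.7, -120.4, 60.4]
ee_rot: [-90.0, -0.0, -17.6]
force: [-0.3, -0.0, 2.6]
gripper_width: 28.0
17.92 [ 552.72 -120.38   60.35] [-8.999e+01 -1.000e-02 -1.756e+01] F [-0.33 -0.02  2.64] T [ 0.011  0.181 -0.029] w 28.0 q [-13.5  25.4 102.9   0.   51.6 -85.9]
time_s: 18.75
ee_pos: [552.7, -120.4, 60.3]
ee_rot: [-90.0, -0.0, -17.6]
force: [-1.0, 0.1, 5.1]
gripper_width: 27.8
18.75 [ 552.74 -120.39   60.35] [-8.999e+01 -2.000e-02 -1.756e+01] F [-1.03  0.1   5.14] T [ 0.085  0.337 -0.003] w 27.8 q [-13.5  25.4 102.9   0.   51.6 -85.9]
```

```bash
python3 -m handwheel '[[0.2,[0,-0.8,0],[0,0,0]],[0.2,[0,-0.8,0],[0,0,0]],[0.2,[0,0,0],[0,0,0]],[0.2,[0,0,0],[0,0,0]],[0.2,[0,0,0],[0,0,0]],[0.2,[0,0,0],[0,0,0]],[0.2,[0,0,0],[0,2,0]],[0.2,[0,0,0],[0,2,0]],[0.2,[0,0,0],[0,2,0]],[0.2,[0,0,0],[0,2,0]]]'
python3 -c "
from plan import *
st()"
```

```text
time_s: 19.58
ee_pos: [552.7, -120.4, 61.3]
ee_rot: [-90.0, 0.0, -25.7]
force: [-0.2, 0.2, -0.1]
gripper_width: 28.0
19.58 [ 552.69 -120.36   61.33] [-9.000e+01  1.000e-02 -2.566e+01] F [-0.23  0.23 -0.14] T [-0.005 -0.05  -0.022] w 28.0 q [-13.5  25.4 102.9   0.   51.8 -77.8]
```

```bash
python3 -m handwheel '[[0.2,[0,0,0],[0,1,0]],[0.2,[0,0,0],[0,1,0]],[0.2,[0,0,0],[0,1,0]],[0.2,[0,0,0],[0,1,0]],[0.2,[0,0,0],[0,1,0]],[0.2,[0,0,0],[0,1,0]],[0.2,[0,0,0],[0,1,0]],[0.2,[0,0,0],[0,1,0]],[0.2,[0,0,0],[0,0,0]],[0.2,[0,0,0],[0,0,0]]]' >/dev/null
python3 -c "
from plan import *
st()"
```

```text
20.42 [ 552.71 -120.38   61.42] [-90.    -0.   -33.56] F [-0.4   0.59 -0.08] T [-0.018  0.002 -0.015] w 27.9 q [-13.5  25.4 102.9   0.   51.8 -69.9]
```

```bash
python3 -m handwheel '[[0.2,[0,0,0],[0,1,0]],[0.2,[0,0,0],[0,1,0]],[0.2,[0,0,0],[0,1,0]],[0.2,[0,0,0],[0,1,0]],[0.2,[0,0,0],[0,1,0]],[0.2,[0,0,0],[0,1,0]],[0.2,[0,0,0],[0,1,0]],[0.2,[0,0,0],[0,1,0]],[0.2,[0,0,0],[0,0,0]],[0.2,[0,0,0],[0,0,0]]]' >/dev/null
python3 -c "
from plan import *
st()"
```

```text
21.25 [ 552.69 -120.35   61.44] [-90.     0.   -41.55] F [ 0.34 -0.51 -0.5 ] T [-0.016 -0.034 -0.035] w 27.8 q [-13.5  25.4 102.9   0.   51.8 -61.9]
```

```bash
python3 -m handwheel '[[0.2,[0,0,0],[0,1,0]],[0.2,[0,0,0],[0,1,0]],[0.2,[0,0,0],[0,1,0]],[0.2,[0,0,0],[0,1,0]],[0.2,[0,0,0],[0,1,0]],[0.2,[0,0,0],[0,1,0]],[0.2,[0,0,0],[0,1,0]],[0.2,[0,0,0],[0,1,0]],[0.2,[0,0,0],[0,0,0]],[0.2,[0,0,0],[0,0,0]]]' >/dev/null
python3 -c "
from plan import *
st()"
```

```text
22.08 [ 552.71 -120.36   61.44] [-89.99   0.   -49.56] F [-0.24  0.67 -1.76] T [-0.08  -0.008 -0.011] w 28.0 q [-13.5  25.4 102.9   0.   51.8 -53.9]
```

```bash
python3 -m handwheel '[[0.2,[0,0,0],[0,1,0]],[0.2,[0,0,0],[0,1,0]],[0.2,[0,0,0],[0,1,0]],[0.2,[0,0,0],[0,1,0]],[0.2,[0,0,0],[0,0,0]],[0.2,[0,0,0],[0,0,0]],[0.2,[0,0,0],[0,0,0]],[0.2,[0,0,0],[0,0,0]],[0.2,[0,0,0],[0,0,0]],[0.2,[0,0,0],[0,0,0]]]' >/dev/null
python3 -c "
from plan import *
st()"
```

```text
22.92 [ 552.69 -120.35   61.41] [-9.000e+01  1.000e-02 -5.356e+01] F [-0.16  0.33 -0.47] T [-0.072 -0.002 -0.066] w 27.9 q [-13.5  25.4 102.9   0.   51.8 -49.9]
```

Noise then; continue.

```bash
python3 -m handwheel '[[0.2,[0,0,0],[0,1,0]],[0.2,[0,0,0],[0,1,0]],[0.2,[0,0,0],[0,1,0]],[0.2,[0,0,0],[0,1,0]],[0.2,[0,0,0],[0,1,0]],[0.2,[0,0,0],[0,1,0]],[0.2,[0,0,0],[0,1,0]],[0.2,[0,0,0],[0,1,0]],[0.2,[0,0,0],[0,0,0]],[0.2,[0,0,0],[0,0,0]]]' >/dev/null
python3 -c "
from plan import *
st()"
```

```text
23.75 [ 552.68 -120.35   61.41] [-9.000e+01  1.000e-02 -6.156e+01] F [-0.61  0.28 -0.98] T [-0.068 -0.014  0.015] w 27.9 q [-13.5  25.4 102.9   0.   51.8 -41.9]
```

```bash
python3 -m handwheel '[[0.2,[0,0,0],[0,1,0]],[0.2,[0,0,0],[0,1,0]],[0.2,[0,0,0],[0,1,0]],[0.2,[0,0,0],[0,1,0]],[0.2,[0,0,0],[0,1,0]],[0.2,[0,0,0],[0,1,0]],[0.2,[0,0,0],[0,1,0]],[0.2,[0,0,0],[0,1,0]],[0.2,[0,0,0],[0,0,0]],[0.2,[0,0,0],[0,0,0]]]' >/dev/null
python3 -c "
from plan import *
st()"
```

```text
24.58 [ 552.69 -120.39   61.43] [-90.     0.   -69.56] F [ 0.5  -0.26 -0.63] T [-0.092  0.079 -0.014] w 27.7 q [-13.5  25.4 102.9   0.   51.8 -33.9]
```

```bash
python3 -m handwheel '[[0.2,[0,0,0],[0,1,0]],[0.2,[0,0,0],[0,1,0]],[0.2,[0,0,0],[0,1,0]],[0.2,[0,0,0],[0,1,0]],[0.2,[0,0,0],[0,1,0]],[0.2,[0,0,0],[0,1,0]],[0.2,[0,0,0],[0,1,0]],[0.2,[0,0,0],[0,1,0]],[0.2,[0,0,0],[0,0,0]],[0.2,[0,0,0],[0,0,0]]]' >/dev/null
python3 -c "
from plan import *
st()"
```

```text
25.42 [ 552.66 -120.35   61.39] [-9.000e+01  1.000e-02 -7.756e+01] F [ 0.78  0.62 -1.06] T [-0.027  0.026  0.009] w 28.1 q [-13.5  25.4 102.9   0.   51.8 -25.9]
```

```bash
python3 -m handwheel '[[0.2,[0,0,0],[0,1,0]],[0.2,[0,0,0],[0,1,0]],[0.2,[0,0,0],[0,1,0]],[0.2,[0,0,0],[0,1,0]],[0.2,[0,0,0],[0,1,0]],[0.2,[0,0,0],[0,1,0]],[0.2,[0,0,0],[0,1,0]],[0.2,[0,0,0],[0,1,0]],[0.2,[0,0,0],[0,0,0]],[0.2,[0,0,0],[0,0,0]]]' >/dev/null
python3 -c "
from plan import *
st()"
```

```text
26.25 [ 552.52 -120.26   61.23] [-9.003e+01  2.000e-02 -8.556e+01] F [ 0.35  0.47 -3.02] T [ 0.07   0.083 -0.01 ] w 28.0 q [-13.5  25.4 102.9   0.   51.8 -17.9]
```

```bash
python3 -m handwheel '[[0.2,[0,0.2,0],[0,1,0]],[0.2,[0,0.05,0],[0,1,0]],[0.2,[0,0.05,0],[0,1,0]],[0.2,[0,0.05,0],[0,1,0]],[0.2,[0,0.05,0],[0,1,0]],[0.2,[0,0.05,0],[0,1,0]],[0.2,[0,0.05,0],[0,1,0]],[0.2,[0,0.05,0],[0,1,0]],[0.2,[0,0,0],[0,0,0]],[0.2,[0,0,0],[0,0,0]]]' >/dev/null
python3 -c "
from plan import *
st()"
```

```text
27.08 [ 552.69 -120.38   60.84] [-9.000e+01  1.000e-02 -9.356e+01] F [-0.43  1.6  -2.94] T [ 0.08   0.062 -0.019] w 27.8 q [-13.5  25.4 102.9   0.   51.7  -9.9]
```

```bash
python3 -m handwheel '[[0.2,[0,0.1,0],[0,1,0]],[0.2,[0,0.05,0],[0,1,0]],[0.2,[0,0.05,0],[0,1,0]],[0.2,[0,0.05,0],[0,1,0]],[0.2,[0,0.05,0],[0,1,0]],[0.2,[0,0.05,0],[0,1,0]],[0.2,[0,0,0],[0,0,0]],[0.2,[0,0,0],[0,0,0]],[0.2,[0,0,0],[0,0,0]],[0.2,[0,0,0],[0,0,0]]]' >/dev/null
python3 -c "
from plan import *
st()"
```

```text
27.92 [ 552.71 -120.38   60.51] [-90.     0.   -99.55] F [ 0.1   0.74 -3.1 ] T [0.178 0.054 0.006] w 28.2 q [-13.5  25.4 102.9   0.   51.6  -3.9]
```

```bash
cat > av.py <<'E'
from plan import *
F=[];T=[];Z=[]
for i in range(5):
    s=env.state(); F.append(s["force"]);T.append(s["torque"]);Z.append(s["ee_pos"][2]); env.grab_frame("scene")
print("avg F",np.mean(F,0).round(2),"T",np.mean(T,0).round(3),"z",np.mean(Z).round(3)); st()
E
python3 av.py; python3 -m handwheel '[[0.2,[0,0.05,0],[0,1,0]],[0.2,[0,0.05,0],[0,1,0]],[0.2,[0,0.05,0],[0,1,0]],[0.2,[0,0.05,0],[0,1,0]],[0.2,[0,0,0],[0,0,0]],[0.2,[0,0,0],[0,0,0]],[0.2,[0,0,0],[0,0,0]],[0.2,[0,0,0],[0,0,0]],[0.2,[0,0,0],[0,0,0]],[0.2,[0,0,0],[0,0,0]]]' >/dev/null
python3 av.py
```

```text
avg F [ 0.43  1.05 -3.65] T [0.174 0.022 0.032] z 60.509
28.17 [ 552.72 -120.38   60.5 ] [-90.     0.   -99.56] F [ 0.33  1.24 -3.36] T [0.157 0.026 0.009] w 27.6 q [-13.5  25.4 102.9   0.   51.6  -3.9]
avg F [ 0.42  1.58 -2.24] T [ 0.236  0.036 -0.005] z 60.368
29.25 [ 552.72 -120.36   60.38] [-9.0000e+01  1.0000e-02 -1.0356e+02] F [ 0.43  2.55 -1.48] T [ 0.259  0.034 -0.016] w 28.0 q [-1.350e+01  2.540e+01  1.029e+02  0.000e+00  5.160e+01  1.000e-01]
```

```bash
python3 -m handwheel '[[0.2,[0,0.04,0],[0,1,0]],[0.2,[0,0.04,0],[0,1,0]],[0.2,[0,0.04,0],[0,1,0]],[0.2,[0,0.04,0],[0,1,0]],[0.2,[0,0.04,0],[0,1,0]],[0.2,[0,0.04,0],[0,1,0]],[0.2,[0,0.04,0],[0,1,0]],[0.2,[0,0.04,0],[0,1,0]],[0.2,[0,0,0],[0,0,0]],[0.2,[0,0,0],[0,0,0]]]' >/dev/null
python3 av.py
```

```text
avg F [ 0.81  2.63 -0.47] T [ 0.499 -0.039  0.042] z 60.079
30.33 [ 552.86 -120.32   60.08] [-8.9980e+01  2.0000e-02 -1.1157e+02] F [ 0.58  2.1  -1.21] T [ 0.601 -0.08   0.019] w 28.1 q [-13.5  25.5 102.9   0.   51.6   8.1]
```

```bash
python3 -m handwheel '[[0.2,[0,0.05,0],[0,1.2,0]],[0.2,[0,0.05,0],[0,1.2,0]],[0.2,[0,0.05,0],[0,1.2,0]],[0.2,[0,0.05,0],[0,1.2,0]],[0.2,[0,0.05,0],[0,1.2,0]],[0.2,[0,0.05,0],[0,1.2,0]],[0.2,[0,0.05,0],[0,1.2,0]],[0.2,[0,0.05,0],[0,1.2,0]],[0.2,[0,0,0],[0,0,0]],[0.2,[0,0,0],[0,0,0]]]' >/dev/null
python3 av.py
```

```text
avg F [ 2.3   2.71 -0.54] T [ 0.48  -0.239  0.047] z 59.639
31.42 [ 552.92 -120.37   59.64] [-8.9980e+01  2.0000e-02 -1.2117e+02] F [ 2.7   2.09 -1.25] T [ 0.491 -0.356 -0.022] w 27.8 q [-13.5  25.5 103.    0.   51.5  17.7]
```

```bash
python3 -m handwheel '[[0.31,[0,0,0],[0,0,0]],[0.32,[0,0,0],[0,0,0]],[0.34,[0,0,0],[0,0,0]],[0.37,[0,0,0],[0,0,0]],[0.42,[0,0,0],[0,0,0]],[0.5,[0,0,0],[0,0,0]],[0.6,[0,0,0],[0,0,0]],[0.6,[0,0,0],[0,0,0]],[0.6,[0,0,0],[0,0,0]],[0.6,[0,0,0],[0,0,0]]]' 5
python3 av.py
python3 -c "
from ov import *
cv2.imwrite('pics/scene5.png',env.grab_frame('scene')[:,:,::-1]); s=env.state()['ee_pos'].copy();s[2]=60.4
ov('pics/scene5.png','pics/ov5.png',s,(.9,2),(553.7,-118.5,-17.5),yaw=162.5-103.6)"
```

```text
time_s: 32.25
ee_pos: [552.7, -120.4, 59.6]
ee_rot: [-90.0, 0.0, -121.2]
force: [-0.4, 0.8, -0.0]
gripper_width: 54.6
avg F [-0.18  0.44 -0.26] T [-0.108  0.094  0.016] z 59.609
32.5 [ 552.7  -120.35   59.59] [ -90.      0.   -121.15] F [ 0.22 -0.04 -0.18] T [-0.118  0.076 -0.01 ] w 54.4 q [-13.5  25.5 103.    0.   51.5  17.7]
```

View pics/ov5.png

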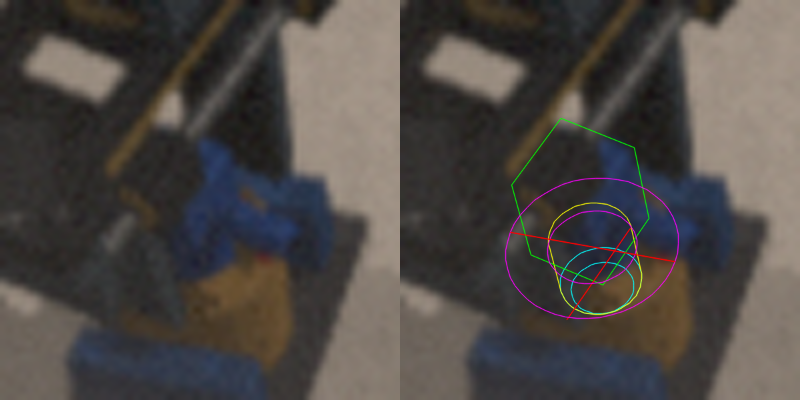

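```bash
python3 -m handwheel '[[0.6,[0,-3,0],[0,0,0]],[0.6,[0,-5,0],[0,0,0]],[0.6,[0,-10,0],[0,0,0]],[0.6,[0,-15,0],[0,0,0]],[0.6,[0,-20,0],[0,0,0]],[0.6,[0,-20,0],[0,0,0]],[0.6,[0,-20,0],[0,0,0]],[0.6,[0,-20,0],[0,0,0]],[0.6,[0,-15,0],[0,0,0]],[0.6,[0,0,0],[0,0,0]]]'
python3 -m handwheel '[[0.6,[15,0,0],[0,0,0]],[0.6,[25,0,0],[0,0,0]],[0.6,[25,0,0],[0,0,0]],[0.6,[25,0,0],[0,0,0]],[0.6,[25,0,0],[0,0,0]],[0.6,[25,0,0],[0,0,0]],[0.6,[15,0,0],[0,0,0]],[0.6,[5,0,0],[0,0,0]],[0.6,[0,0,0],[0,0,0]],[0.6,[0,0,0],[0,0,0]]]'
python3 -c "
from ov import *
st();cv2.imwrite('pics/scene6.png',env.grab_frame('scene')[:,:,::-1]); cv2.imwrite('pics/top6.png',env.grab_frame('top')[:,:,::-1])
for n,y0 in(('scene',160),):
  ov('pics/scene6.png','pics/ov6.png',[552.7,-120.4,60.4],(.9,2),(553.7,-118.5,-17.5),yaw=162.5-103.6)"
```

```text
time_s: 33.38
ee_pos: [554.8, -120.9, 192.2]
ee_rot: [-89.5, 0.2, -121.2]
force: [0.4, 0.8, 0.0]
gripper_width: 54.5
time_s: 34.22
ee_pos: [470.0, -256.8, 187.4]
ee_rot: [-90.0, 0.0, -121.2]
force: [-0.8, 0.7, 0.5]
gripper_width: 54.8
34.22 [ 470.02 -256.82  187.36] [-9.0030e+01  4.0000e-02 -1.2118e+02] F [-0.78  0.68  0.54] T [-0.083  0.054 -0.013] w 54.8 q [-29.9  15.9  97.2   0.   67.    1.2]
```

View pics/ov6.png

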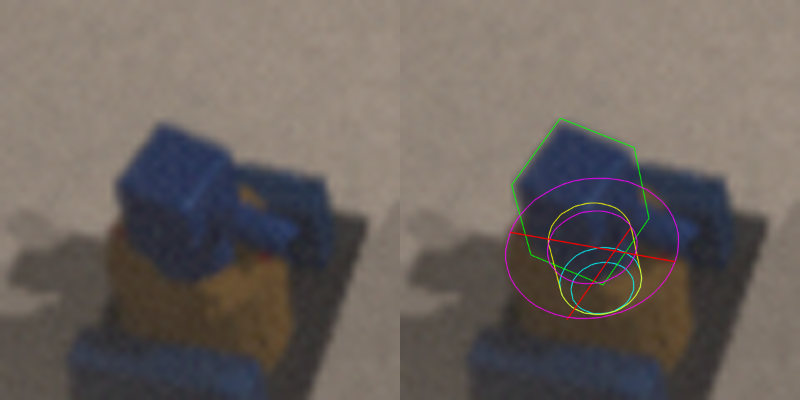

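View pics/scene6.png

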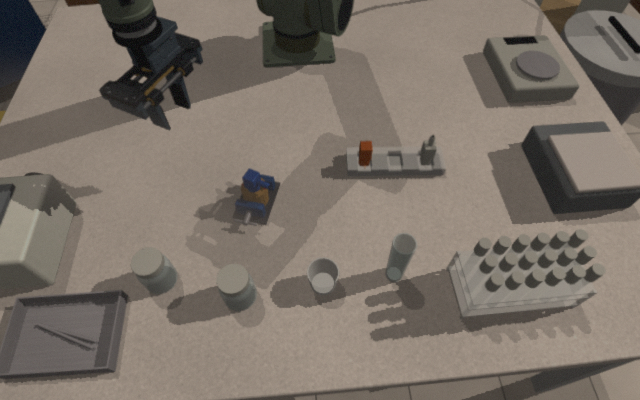

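```bash
python3 -c "
from plan import *
c=env.camera_info('scene'); I=cv2.imread('pics/scene6.png').astype(np.float32)
P=[ELB[1],ELB[2],ELB[3]]
for win in [(238,164,36,28),(236,162,30,26)]:
  for y0 in (50,62): print(fit([(c,I,win)],lambda p:pose(p[0],p[1],29,p[2]),P,[553.6,-118.4,y0],[3,3,6]))
"
```

```text
(array([ 558.8687392 , -116.22684551,   64.65565659]), np.float64(2146694.5))
(array([ 558.25471181, -116.21041754,   64.28688887]), np.float64(2148057.5))
(array([ 555.55426776, -117.81181406,   60.22879304]), np.float64(652370.125))
(array([ 555.45877997, -117.81664462,   60.34046052]), np.float64(651353.4375))
```

```bash
python3 -c "
from plan import *
print(env.job_done()); st()"
```

```text
the job is handed in; nothing more can be done
None
the job is handed in; nothing more can be done
```

I put the blue elbow into the brass port, screwed it down clockwise, let go and backed the arm away. I handed the job in at about 34 s, but no verdict came back. The final pressing force was not measured directly.

**What I did**
- I probed the washer before turning. It resisted with the foot about 29.3 mm above the port's origin, inside the stated range.
- I raised the elbow 1 mm and turned it. It ran free for about 64°, then the thread pulled at about 2–3 N and I followed it down.
- First binding came at a tool yaw of −99° to −102°. I stopped at −121.2°, which is 19–22° further.

**Last checks**
- The scene picture shows the elbow standing in the port, with the block silhouette within about a pixel of the expected place.
- The better silhouette fit gave an elbow yaw of about 60°, against 59° expected from the hand, so it did not slip while turning. A wider fit window gave about 64.5°, but its error was more than three times larger.
- The other things look unmoved in the last scene picture.
- The hand was clear of everything, with the wrist force at noise level.

**What disagreed**
- **Camera offset:** the two cameras' positions differed by 2–4 mm, so I worked from averages and from camera positions relative to the port.
- **Close-up fit:** one image fit, taken with the hand just above the port, failed. I went by the overlay picture and the force readings instead.
- **Final pressing force:** the turned angle suggests about 9.5–10 N. How far the hand sank suggests nearer 11 N. Both are within 7.6–11.6 N, but the second is close to the upper limit.

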